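# Unlock the book showcase and hold its lid at the stay's pointer

## Task

The glazed book showcase is locked: push the loose T-handle's square socket fully home on the square spindle of the turn latch, turn the latch clockwise about a quarter turn, until its tongue is clear of the lid, and leave the handle sitting on the spindle. Then lift the lid by its bow handle until the stud on the lid's edge is level with the pointer clamped on the curved stay, and finish while still holding it there, steady, in the gripper, so that a colleague can pin the stay. Do not let the lid drop, do not shift the pointer, and leave the book, flask and mug on the table where they are.

Things in the scene. Friction and masses are not known exactly. Their poses are not given: they have to be found in the camera images.
- thandle_grip (a point): Centre of the black grip bar of the loose T-handle, which starts standing upright on the table on its socket. Bar 62 mm long (this frame's x), 14 thick (y), 22 high; below it a round neck 18 mm across, 13 high, then a square steel hub 30 x 30 x 28 mm with sides along x and y. Point 51 mm above the hub's underside; 160 g
- socket_mouth (a point): Centre of the T-handle's underside, the mouth of the 14 mm square, 23 mm deep blind bore in the hub (sides parallel to this frame's x and y). It fits the spindle in any of four quarter turns
- spindle_foot (a point): Foot of the turn latch's spindle on the ledge at the showcase's front left, 108 mm above the table. Spindle: 12 mm square steel stub rising 20.5 mm from here, its top 5 mm a round cone (12 to 6 mm), sides along this frame's x and y; the hub's underside comes to rest here. Below it a steel tongue, 16 mm wide, 5 thick, reaches 54 mm along x, over the lid's front rail when locked. The frame turns with the latch
- latch (a joint): Turn of the latch in rad: 0 locked (tongue on the lid), grows clockwise seen from above, stop at 1.5; above 1.1 the tongue is clear of the lid. It takes about 0.06 N m and stays where it is left. While locked the tongue really holds the lid down
- lid_bar (a point): Centre of the bar of the steel bow handle on the lid's front rail: round bar 12 mm thick, 110 mm long along the hinge (frame's y), its axis 40 mm above the lid's top, free beneath. From the hinge axis it lies 205 mm to the front (-x of lid_hinge) and 48 mm above when closed; 30 mm right (-y) of the case's middle; 130 mm right of the spindle. The frame tips with the lid
- lid_hinge (a point): Middle of the lid's hinge axis at the back of the showcase, 92 mm above the table. Frame fixed to the case: y along the hinge, x away from the front, z up. The case is a dark wooden box 310 mm deep, 340 wide, 100 high, fixed to the table; its back is 15 mm behind this point, the lid's front edge 224 mm and the case's front face 295 mm in front of it
- lid (a joint): Opening of the aluminium-framed clear lid in rad: 0 closed, grows as its front edge swings up and back; the lid stands at 1.13 at most. It weighs about 0.8 kg (4 to 5 N at the handle when closed), swings freely and falls shut when let go
- lid_stud (a point): Head (13 mm across) of the steel stud on the lid's right-hand edge (-y side), which runs in the slot of the curved brass stay at 185 mm from the hinge axis, level with the hinge axis when the lid is closed; the stay stands upright outside the right-hand side of the case, centred on the hinge
- pointer_tip (a point): Tip of the dark steel pointer clamped on the outer rim of the curved stay, at the radius of the stud. When the lid is at the marked angle the stud's head lies at this very point. The clamp (20 x 12 x 16 mm, with a round screw head) stays where it is set
- pointer (a joint): The marked angle: angle in rad of the pointer about the hinge axis, in the same sense as joint lid; the lid is right when joint lid equals this value
- flask: Dark steel vacuum flask, 72 mm across, 230 mm high, standing on the table at the far left; origin under its centre. To be left alone
- book: Brown hardcover book, 205 x 140 x 30 mm, lying on the table at the right; origin under its centre. To be left alone
- mug: White mug, 80 mm across, 85 mm high, at the far right; origin under its centre. To be left alone

How it is judged:
By the outcome, as a careful person would: the job done as asked, in the order asked, and still so for the second after the job is handed in, while the arm keeps its last pose, push and grip.
It also fails if it takes over 58 s, if anything falls off the work surface, if the arm or the gripper's body presses on something with over 40 N, if the wrist force passes 120 N, or if a joint passes its speed limit or range.

## Robot

A 6-joint arm with a two-finger parallel gripper is mounted at the origin on the work surface. World frame = base frame: x ahead of the robot, y to its left, z up, the work surface at z = 0. Lengths are in m, angles in rad, forces in N, time in s.
With the tool pointing down it reaches from about 0.375 to 0.9 m from the base axis. Payload 3.1 kg.
Tool frame: the origin (TCP) lies midway between the tips of the shut fingers; the grasp point (between the pads) lies 19 mm behind it; x points along the fingers, z is the direction in which the jaws open and shut, and the axes are right-handed (so a half turn about x gives the same grasp; the last joint's range is limited). The gripper opens to 85 mm and grips with 20 to 120 N. Pads are 22 mm wide; open, the fingers measure 114 mm over their backs; the gripper's body (76 mm by 85 mm) begins 54 mm behind the grasp point. The pads swing forward as they close: fully open they stand 13 mm farther back than shut.
Start: joints at [0.941, 0.527, 1.433, -0, 1.181, -0.178], TCP at [0.273, 0.562, 0.231] pointing down, gripper open.
Joint ranges: [-3.08, 3.08], [-0.75, 2.2], [0.22, 2.44], [-1.43, 4.57], [0, 2.65], [-2.85, 2.85]. Speed limits (rad/s): [2.79, 2.79, 3.14, 3.14, 3.14, 3.14].

## Interface

Orientations are given as a unit quaternion [x, y, z, w].
In Python, from station import status, snapshot, camera_params, ticket gives the robot as it stands.
- The arm moves only by the tool arm_command, never from a script. Its argument "series" is a list that holds one entry, the list of rows, each a list of 4 numbers: the shift along the tool's x, y, z in mm, then the turn about the tool's x in rad. A call has 1 to 10 rows; each row shifts and turns the commanded pose from where the row before left it, along the tool's axes as they then stand; what a row does not reach is not made up. A row lasts 1/10 s, in which the tool goes at most 50 mm and 8.59 degrees, less where a joint would pass 70% of its speed; a pose out of reach is approached as far as the arm can. A call is refused whole if a number of a shift passes 50 or a number of a turn 0.15, either way. A call with a gripper value outside its range is refused whole. "jaw" is the opening in per cent of the stroke, from 0 (shut) to 100 (fully open), set as the call begins (left out, the last holds). The fingers move at their own pace and stop on an object; "force" is the grip in N (left out, the last holds). Time passes only in rows, so rows that do not move let the fingers close. It gives the time, the measured TCP pose, the force and the opening at its end, in the units of the state.
- status.sense(): the state, without advancing time (a new reading comes with each control period).
- snapshot(name): name is "scene" or "top"; returns the picture (420x560x3 uint8, red, green, blue); there is no depth.
- camera_params(name): a dict with "fovy" (degrees; the focal length in pixels is half the picture's height over the tangent of half this angle, whatever the lens; pixels are square), "cx", "cy" (the principal point, pixels), "extrinsics" (4x4, takes a point from camera to world coordinates). Camera axes: x right, y down, z forward; pixel columns grow to the right and rows downward; lengths in m; the calibration is good to about 2 mm. A picture is of the moment at which its call begins. camera_params takes no time and is no camera call.
- ticket.sign_off(): hands the job in, once; it reports no verdict.
The state is a dict: "t": time; "q": joint angles; "qd": joint speeds; "tau": joint torques, N m; "tcp_pos": TCP position; "tool_rot": TCP orientation; "force": force on the tool from outside, world axes, zero at the start; "ft_torque": the same for the moment, N m; "finger_gap": opening from 0.0 (shut) to 1.0 (fully open).
Only numpy, scipy, OpenCV 4.12 (cv2) and the standard library are available. Lean on these libraries where they do the work, as an engineer would, in place of code of your own. Each camera call takes 0.05 s, during which the arm holds its last target. There are 200 camera calls.

## Working session

There is one attempt and no reset: what is moved stays moved. The work goes in short steps, Python scripts to look and compute and a tool call to move; the robot and the scene stay as the last step left them, time stands still between calls to the robot, and variables do not carry over. Pictures are saved under pics/ and viewed, about 8 in all and at most 12, crops included, and the job is handed in when it is done.

Besides the shell and the picture viewer there is one more tool, called after "Request:" by a JSON object that holds its "name" and its "arguments". arm_command: Moves the arm, as the interface text tells. Its arguments: {"type":"object","properties":{"series":{"type":"array"},"jaw":{"type":"number"},"force":{"type":"number"}},"required":["series"]}

```bash
mkdir -p pics; ls
python3 - <<'E'
from station import status, snapshot, camera_params
import cv2, numpy as np
np.set_printoptions(precision=4,suppress=True)
s=status.sense()
for k in s: print(k,np.round(s[k],4).tolist())
for n in("scene","top"):
    p=camera_params(n); print(n,p["fovy"],p["cx"],p["cy"]); print(np.array(p["extrinsics"])); print([k for k in p])
    im=snapshot(n); cv2.imwrite(f"pics/{n}0.png",im[:,:,::-1])
E
```

```text
pics
t 0.0
q [0.9405, 0.5285, 1.4339, -0.0, 1.1814, -0.1785]
qd [-0.0, 0.0003, -0.0007, -0.0011, 0.0001, 0.0016]
tau [0.0001, -44.2355, -17.802, -0.0003, 0.0085, 0.0]
tcp_pos [0.2724, 0.5617, 0.2303]
tool_rot [-0.3756, 0.6, 0.375, 0.5986]
force [0.1612, 0.2526, -0.7351]
ft_torque [0.0164, -0.0386, -0.0379]
finger_gap 1.0021
scene 43.91995288608909 277.1661844818326 205.4146305571998
[[-0.6513  0.5071 -0.5645  1.4785]
 [ 0.7588  0.4391 -0.481   0.7288]
 [ 0.004  -0.7417 -0.6708  1.1506]
 [ 0.      0.      0.      1.    ]]
['fovy', 'cx', 'cy', 'extrinsics']
top 52.47900246495116 275.8521088662064 205.04511226392074
[[-0.0241 -0.9895  0.1423  0.4316]
 [-0.9995  0.0264  0.0143 -0.0143]
 [-0.0179 -0.1419 -0.9897  1.1152]
 [ 0.      0.      0.      1.    ]]
['fovy', 'cx', 'cy', 'extrinsics']
```

View pics/scene0.png

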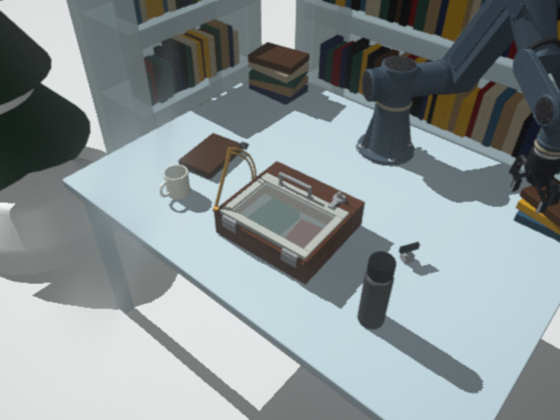

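View pics/top0.png

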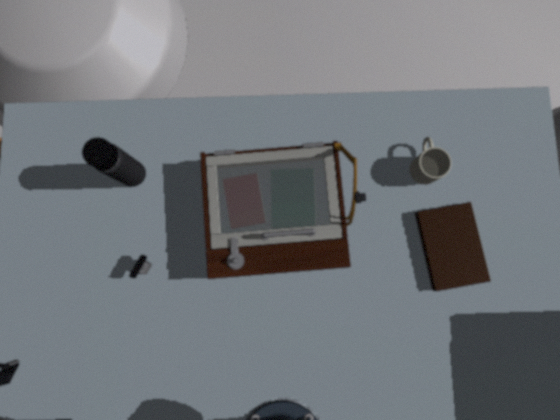

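The scene view shows the T-handle at (410,248), spindle at (340,199), lid bar at (295,185) and stay around (235,165). In the top view they are at (139,266), (235,260), (288,234) and clamp (360,197). Next I'll view an enlarged composite for precise pixels.

```bash
cat > h.py <<'E'
import numpy as np, cv2
from station import status, snapshot, camera_params
np.set_printoptions(precision=4,suppress=True)
def cam(n):
    p=camera_params(n); return 210/np.tan(np.radians(p["fovy"])/2),p["cx"],p["cy"],np.array(p["extrinsics"])
def ray(n,u,v):
    f,cx,cy,E=cam(n); d=E[:3,:3]@np.array([(u-cx)/f,(v-cy)/f,1]); return E[:3,3],d/np.linalg.norm(d)
def onz(n,u,v,z):
    o,d=ray(n,u,v); return o+d*(z-o[2])/d[2]
def tri(uv_s,uv_t):
    A=np.zeros((3,3));b=np.zeros(3);R=[ray("scene",*uv_s),ray("top",*uv_t)]
    for o,d in R: P=np.eye(3)-np.outer(d,d);A+=P;b+=P@o
    x=np.linalg.solve(A,b); return x,[np.linalg.norm((np.eye(3)-np.outer(d,d))@(x-o))*1000 for o,d in R]
def proj(n,p):
    f,cx,cy,E=cam(n); c=E[:3,:3].T@(np.asarray(p)-E[:3,3]); return np.array([cx+f*c[0]/c[2],cy+f*c[1]/c[2]])
def crops(specs,out,w=380,h=290,cols=2):
    """specs: (img,u0,v0,scale); tick labels every 10 px"""
    T=[]
    for im,u0,v0,s in specs:
        c=im[v0:v0+h//s+1,u0:u0+w//s+1,::-1]
        c=cv2.resize(c,None,fx=s,fy=s,interpolation=cv2.INTER_CUBIC)[:h,:w].copy()
        c=cv2.convertScaleAbs(c,alpha=1.3)
        c=cv2.copyMakeBorder(c,0,h-c.shape[0],0,w-c.shape[1],cv2.BORDER_CONSTANT)
        for k in range(0,w//s+1,10):
            cv2.line(c,(int((k+.5)*s),0),(int((k+.5)*s),6),(0,255,255),1); cv2.putText(c,str(u0+k),(int(k*s),16),0,.33,(0,0,255),1)
        for k in range(0,h//s+1,10):
            cv2.line(c,(0,int((k+.5)*s)),(6,int((k+.5)*s)),(0,255,255),1); cv2.putText(c,str(v0+k),(8,int((k+.5)*s)+4),0,.33,(0,0,255),1)
        T.append(cv2.copyMakeBorder(c,2,2,2,2,cv2.BORDER_CONSTANT,value=(255,0,255)))
    cv2.imwrite(out,np.vstack([np.hstack(T[i:i+cols]) for i in range(0,len(T),cols)]))
E
python3 - <<'E'
from h import *
s=cv2.imread("pics/scene0.png")[:,:,::-1]; t=cv2.imread("pics/top0.png")[:,:,::-1]
crops([(s,390,235,8),(t,115,248,8),(s,320,180,8),(t,215,225,8)],"pics/c1.png")
crops([(s,200,140,5),(t,300,140,5),(s,265,165,6),(t,255,220,6)],"pics/c2.png")
E
```

```text
(no output)
```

View pics/c1.png

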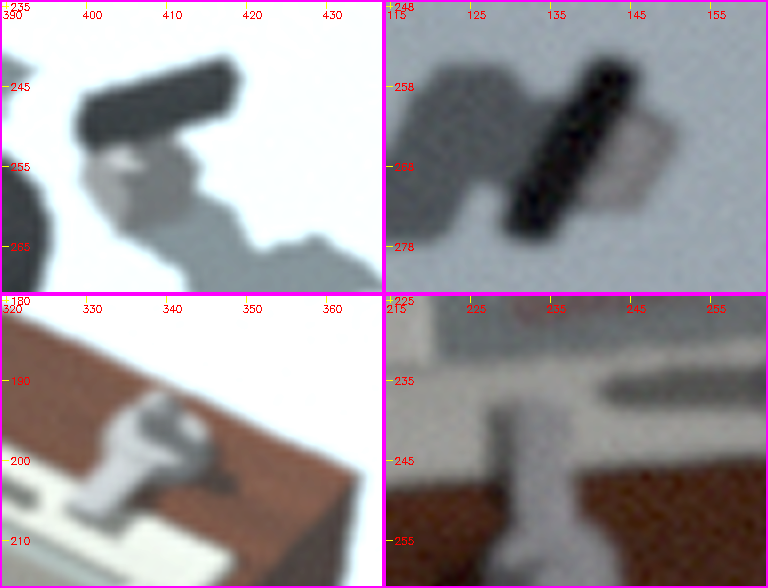

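View pics/c2.png

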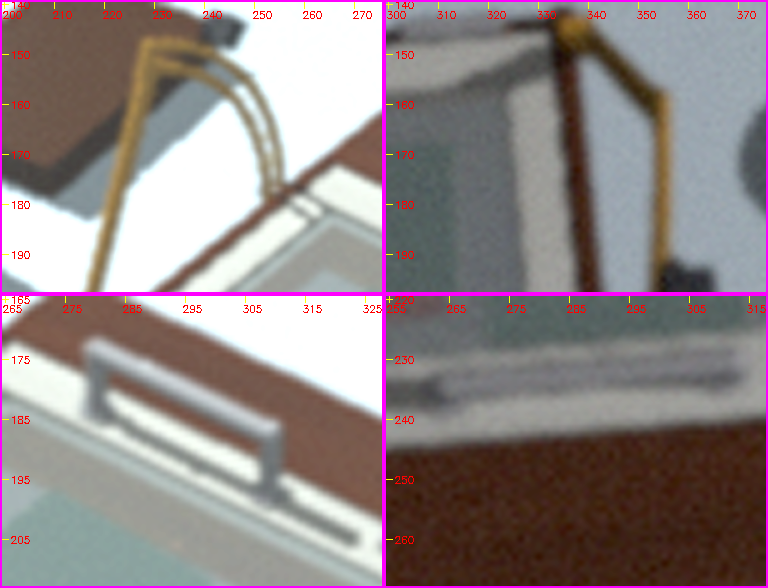

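Crops: the bar (black) and hub are clear in both views, the tongue runs forward over the lid, and the bow-handle ends are at scene (280,174)/(309,187). The clamp is dark, at top (357,195) and scene (245,146). I'll measure these now and crop the spindle and clamp.

Run:
```python
from h import *
s=cv2.imread("pics/scene0.png")[:,:,::-1]; t=cv2.imread("pics/top0.png")[:,:,::-1]
def blob(im,box,lo,hi):
    u0,v0,u1,v1=box; m=np.zeros(im.shape[:2],np.uint8); g=im.max(2).astype(int)
    m[v0:v1,u0:u1]=((g>=lo)&(g<hi))[v0:v1,u0:u1]
    n,l,st,c=cv2.connectedComponentsWithStats(m); i=1+np.argmax(st[1:,4]); 
    cs,_=cv2.findContours((l==i).astype(np.uint8),0,1); r=cv2.minAreaRect(cs[0]); return c[i],st[i],r
for th in(40,50,60):
  b=blob(t,(122,250,155,285),0,th); print("bar top",b)
for th in(75,90):
  a=blob(s,(395,238,425,262),0,th); print("bar scene",a)
x,e=tri(a[0],b[0]); print("bar centre tri",x,e, "onz .051 top",onz("top",*b[0],.051),"scene",onz("scene",*a[0],.051))
# lid bar ends
# panel px -> scene ends (left end in image=-y)
for sp,tp in(((280.3,173.8),None),((308.8,186.8),None)):
    print("bar end scene on z=.14", onz("scene",*sp,.14))
for tp in((315.0,231.7),(262.5,235.5)): print("bar end top on z=.14",onz("top",*tp,.14))
# dark clamp
for im,box,n in((t,(350,185,372,208),"top"),(s,(238,138,250,152),"scene")):
    for th in (55,65,75,90): 
        c=blob(im,box,0,th); print("clamp",n,th,c[0],c[1])
crops([(t,205,235,8),(s,325,183,10),(t,330,170,8),(s,225,135,10)],"pics/c3.png")
```

```text
bar top (array([137.4297, 266.0078]), array([131, 256,  14,  21, 128], dtype=int32), ((137.27528381347656, 265.8595886230469), (6.253987789154053, 22.789955139160156), 32.0053825378418))
bar top (array([137.3333, 266.1533]), array([130, 256,  16,  21, 150], dtype=int32), ((137.21975708007812, 265.84710693359375), (7.2625908851623535, 23.782991409301758), 28.610462188720703))
bar top (array([137.1905, 266.2202]), array([130, 255,  16,  23, 168], dtype=int32), ((136.77943420410156, 265.8676452636719), (8.403430938720703, 24.352798461914062), 30.963754653930664))
bar scene (array([408.787, 247.713]), array([400, 243,  19,  10, 108], dtype=int32), ((409.1509704589844, 248.0282745361328), (6.4559454917907715, 19.23047637939453), 74.05460357666016))
bar scene (array([408.6585, 247.8049]), array([400, 243,  19,  11, 123], dtype=int32), ((409.01153564453125, 248.04232788085938), (7.104168891906738, 19.470685958862305), 74.74488067626953))
bar centre tri [0.4411 0.348  0.0508] [np.float64(1.880858377842049), np.float64(1.8808583778420047)] onz .051 top [0.4401 0.3495 0.051 ] scene [0.4428 0.3467 0.051 ]
bar end scene on z=.14 [ 0.5107 -0.0838  0.14  ]
bar end scene on z=.14 [0.5021 0.0217 0.14  ]
bar end top on z=.14 [ 0.5077 -0.0883  0.14  ]
bar end top on z=.14 [0.5021 0.032  0.14  ]
clamp top 55 [358.7037 196.9136] [354 192  11  10  81]
clamp top 65 [358.4731 197.    ] [354 192  11  11  93]
clamp top 75 [358.2222 197.1019] [353 192  13  11 108]
clamp top 90 [357.5066 197.7368] [351 190  15  18 152]Traceback (most recent call last):
  File "<stdin>", line 21, in <module>
  File "<stdin>", line 6, in blob
    return _wrapfunc(a, 'argmax', axis=axis, out=out, **kwds)
    return bound(*args, **kwds)
ValueError: attempt to get argmax of an empty sequence
```

Run:
```python
from h import *
s=cv2.imread("pics/scene0.png")[:,:,::-1]; t=cv2.imread("pics/top0.png")[:,:,::-1]
crops([(t,205,235,8),(s,325,183,10),(t,330,170,8),(s,225,135,10)],"pics/c3.png")
# bar yaw from end points: scene & top silhouettes, PCA
for n,im,box,th in(("top",t,(122,250,155,285),50),("scene",s,(395,238,425,262),85)):
    u0,v0,u1,v1=box; m=(im.max(2)<th); ys,xs=np.nonzero(m[v0:v1,u0:u1]); P=np.stack([xs+u0,ys+v0],1).astype(float)
    c=P.mean(0); w=np.linalg.svd(P-c,full_matrices=False)[2][0]
    a,b=[onz(n,*(c+k*9*w),.051) for k in(-1,1)]; d=b-a; print(n,"bar yaw deg",np.degrees(np.arctan2(d[1],d[0]))%180)
# wood ledge in the top view: reddish-brown mask, front edge fit at z=.1
r,g,b=[t[:,:,i].astype(int) for i in range(3)]
m=(r>g*1.5)&(r>35)
print("front edge rows")
P=[]
for u in range(215,346,10):
    col=np.nonzero(m[240:290,u])[0]+240
    P.append((u,col.max()+.5,col.min()-.5))
P=np.array(P); print(P.T)
for k in(1,2):
    f=np.polyfit(P[:,0],P[:,k],1); A,B=[onz("top",u,np.polyval(f,u),.1) for u in(215,345)]; d=B-A
    print(k,A,B,"yaw deg (of -y dir)",np.degrees(np.arctan2(d[0],-d[1])))
row={}
for v in range(252,270,4):
    c=np.nonzero(m[v,195:360])[0]+195; print(v,c.min()-.5,c.max()+.5,onz("top",c.min()-.5,v,.1),onz("top",c.max()+.5,v,.1))
```

```text
top bar yaw deg 148.81233630081215
scene bar yaw deg 153.98091043978715
front edge rows
[[215.  225.  235.  245.  255.  265.  275.  285.  295.  305.  315.  325.
  335.  345. ]
 [276.5 274.5 274.5 273.5 273.5 272.5 271.5 270.5 269.5 268.5 268.5 267.5
  266.5 265.5]
 [249.5 248.5 270.5 246.5 246.5 245.5 244.5 243.5 242.5 241.5 241.5 241.5
  240.5 239.5]]
1 [0.4121 0.1478 0.1   ] [ 0.429  -0.1589  0.1   ] yaw deg (of -y dir) 3.150014677179354
2 [0.4646 0.1476 0.1   ] [ 0.494  -0.1619  0.1   ] yaw deg (of -y dir) 5.426469217527836
252 206.5 347.5 [0.4692 0.1679 0.1   ] [ 0.4609 -0.1663  0.1   ]
256 206.5 347.5 [0.4597 0.1679 0.1   ] [ 0.4515 -0.1658  0.1   ]
260 207.5 347.5 [0.4502 0.1655 0.1   ] [ 0.4422 -0.1654  0.1   ]
264 207.5 348.5 [0.4408 0.1655 0.1   ] [ 0.4328 -0.1673  0.1   ]
268 207.5 316.5 [0.4315 0.1655 0.1   ] [ 0.4253 -0.0917  0.1   ]
```

View pics/c3.png

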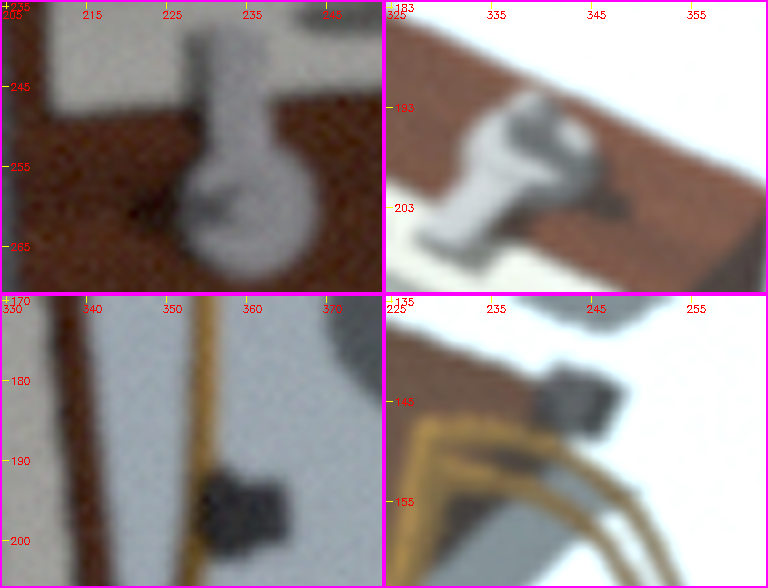

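Top view: latch disc centre at about (235.2,260.5), with the tongue upward, and clamp centre about (358.5,197). Scene view: disc centre about (339.4,197.5), clamp about (244.1,145.2). Next I'll locate the case, spindle and clamp, and check them against the given sizes.

Run:
```python
from h import *
from scipy.spatial.transform import Rotation as R
s=status.sense(); M=R.from_quat(s["tool_rot"]).as_matrix(); print("tool axes\n",M, "z yaw deg",np.degrees(np.arctan2(M[1,2],M[0,2])))
print("disc top",onz("top",235.2,260.5,.108),"scene",onz("scene",339.4,197.5,.108)); print(tri((339.4,197.5),(235.2,260.5)))
c,e=tri((244.1,145.2),(358.4,197)); print("clamp",c,e)
L={"top FL":onz("top",207.2,277.0,.1),"top FR":onz("top",349.5,266.0,.1),"scene FL":onz("scene",363.9,202.1,.1)}
for k in L: print(k,L[k])
print("dist F",np.linalg.norm(L["top FL"]-L["top FR"]))
bc_t=(onz("top",315,231.7,.14)+onz("top",262.5,235.5,.14))/2; bc_s=(onz("scene",280.3,173.8,.14)+onz("scene",308.8,186.8,.14))/2
print("bar",bc_t,bc_s)
# 2D Procrustes, top only
W=np.array([L["top FL"],L["top FR"],bc_t])[:,:2]; C=np.array([[-.295,.17],[-.295,-.17],[-.205,-.03]])
H=(C-C.mean(0)).T@(W-W.mean(0)); yaw=np.arctan2(H[0,1]-H[1,0],H[0,0]+H[1,1]); Rm=np.array([[np.cos(yaw),-np.sin(yaw)],[np.sin(yaw),np.cos(yaw)]])
h=W.mean(0)-Rm@C.mean(0); print("yaw deg",np.degrees(yaw),"hinge(top)",h,"res mm",1000*(W-(C@Rm.T+h)))
print("spindle pred x=-.26",Rm@[-.26,.1]+h, "disc in case", Rm.T@(onz("top",235.2,260.5,.108)[:2]-h))
for nm,P in(("clamp tri",c),("clamp plane top",None)):
    if P is None:
        o,d=ray("top",358.4,197); n=np.r_[Rm[:,1],0]; y=-.19; k=((np.r_[h,0]+n*y-o)@n)/(d@n); P=o+k*d
    q=Rm.T@(P[:2]-h); print(nm,q,P[2],"r",np.hypot(q[0],P[2]-.092),"ang",np.arctan2(P[2]-.092,-q[0]))
```

```text
tool axes
 [[-0.0012 -0.8996  0.4366]
 [-0.0016  0.4366  0.8996]
 [-1.      0.0003 -0.0019]] z yaw deg 64.11201989314108
disc top [0.4473 0.0988 0.108 ] scene [0.4501 0.1007 0.108 ]
(array([0.4474, 0.0991, 0.1053]), [np.float64(0.04225755726174394), np.float64(0.04225755726173457)])
clamp [ 0.5707 -0.1746  0.2377] [np.float64(1.1314244605579098), np.float64(1.131424460557921)]
top FL [0.4105 0.1663 0.1   ]
top FR [ 0.4281 -0.1694  0.1   ]
scene FL [0.4108 0.1644 0.1   ]
dist F 0.33609404402341
bar [ 0.5049 -0.0282  0.14  ] [ 0.5064 -0.031   0.14  ]
yaw deg 2.8341634193815133 hinge(top) [0.712  0.0127] res mm [[ 1.527  -1.6119]
 [ 2.297   2.3383]
 [-3.824  -0.7264]]
spindle pred x=-.26 [0.4474 0.0997] disc in case [-0.2601  0.0992]
clamp tri [-0.1504 -0.1801] 0.23771796871918152 r 0.20942845763193035 ang 0.7695175045128538
clamp plane top [-0.1425 -0.19  ] 0.18010919896056377 r 0.16752823053600227 ang 0.5538157388174212
```

Request:
{"name": "arm_command", "arguments": {"series": [[[0, -41, -20, 0], [0, -41, -20, 0], [0, -41, -20, 0], [0, -41, -20, 0], [0, -41, -20, 0], [0, -40, -19, 0], [40, 0, 0, 0.05], [40, 0, 0, 0], [20, 0, 0, 0], [0, 0, 0, 0]]], "jaw": 100}}

```text
t: 1.1
tcp_pos: [0.4389, 0.3466, 0.1279]
tool_rot: [-0.36, 0.612, 0.36, 0.606]
force: [-0.4, -0.3, -0.1]
finger_gap: 0.997
```

```bash
cat >> h.py <<'E'
from scipy.spatial.transform import Rotation as Rot
def st(target=None):
    s=status.sense(); M=Rot.from_quat(s["tool_rot"]).as_matrix(); p=np.array(s["tcp_pos"])
    print("t",s["t"],"tcp",p,"zyaw",np.degrees(np.arctan2(M[1,2],M[0,2])),"F",np.array(s["force"]),"T",np.array(s["ft_torque"]),"gap",s["finger_gap"],"q6",s["q"][5])
    if target is not None: print("tool shift mm",1000*M.T@(np.array(target)-p))
    return s,M,p
E
python3 - <<'E'
from h import *
st([.441,.348,.033])
s,t=snapshot("scene"),snapshot("top")
crops([(s,380,215,6),(t,115,238,6)],"pics/c4.png")
E
```

```text
t 1.1 tcp [0.4389 0.3466 0.1279] zyaw 61.21152124275115 F [-0.3524 -0.3173 -0.1067] T [0.0023 0.0521 0.0361] gap 0.9971008170684876 q6 -0.5996163013907677
tool shift mm [94.9144 -1.624   2.8456]
```

View pics/c4.png

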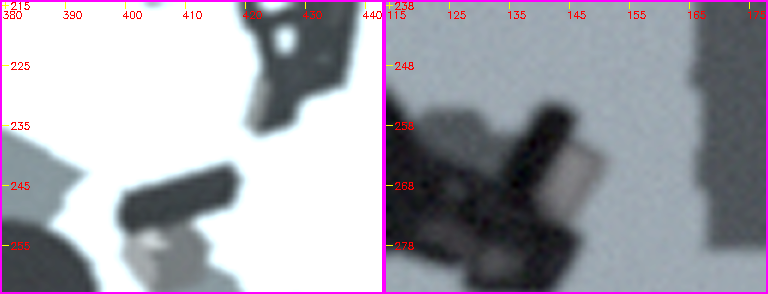

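Scene shows the fingers above and to the left of the bar. Top view shows the bar aligned between the jaws. Next I descend, then close.

Request:
{"name": "arm_command", "arguments": {"series": [[[30, -2, 3, 0], [30, 0, 0, 0], [20, 0, 0, 0], [13, 0, 0, 0], [0, 0, 0, 0], [0, 0, 0, 0]]]}}

```text
t: 1.8
tcp_pos: [0.4454, 0.3506, 0.0394]
tool_rot: [-0.36, 0.608, 0.36, 0.609]
force: [-0.4, 0.2, 0.1]
finger_gap: 1.002
```

Request:
{"name": "arm_command", "arguments": {"series": [[[0, 0, 0, 0], [0, 0, 0, 0], [0, 0, 0, 0], [0, 0, 0, 0], [0, 0, 0, 0], [0, 0, 0, 0], [0, 0, 0, 0], [0, 0, 0, 0]]], "jaw": 0, "force": 50}}

```text
t: 2.6
tcp_pos: [0.4441, 0.3495, 0.0384]
tool_rot: [-0.36, 0.609, 0.36, 0.608]
force: [-1.5, -3.3, 3.7]
finger_gap: 0.162
```

Run:
```python
from h import *
s,M,p=st(); print(s["q"])
```

```text
t 2.6 tcp [0.4441 0.3495 0.0384] zyaw 61.260790831720215 F [-1.5161 -3.3291  3.7019] T [-0.5021  0.1675 -0.0068] gap 0.16239214890355105 q6 -0.5995736973931288
[ 0.4692  0.7351  1.7197 -0.0005  0.688  -0.5996]
```

Request:
{"name": "arm_command", "arguments": {"series": [[[-20, 0, 0, 0], [-40, 0, 0, 0], [-45, 0, 0, 0], [-40, 0, 0, 0], [-10, 0, 0, -0.138], [0, 0, 0, -0.138], [0, 0, 0, -0.138], [0, 0, 0, -0.138], [0, 0, 0, 0], [0, 0, 0, 0]]]}}

```text
t: 3.6
tcp_pos: [0.4444, 0.3501, 0.1929]
tool_rot: [-0.512, 0.488, 0.512, 0.488]
force: [-0.3, -0.3, -1.4]
finger_gap: 0.164
```

Request:
{"name": "arm_command", "arguments": {"series": [[[0, 0, -30, 0], [0, 3, -45, 0], [0, 3, -45, 0], [0, 3, -45, 0], [0, 0, -45, 0], [0, 0, -30, 0], [0, 0, -10, 0], [0, 0, 0, 0], [0, 0, 0, 0], [0, 0, 0, 0]]]}}

```text
t: 4.6
tcp_pos: [0.4479, 0.101, 0.1933]
tool_rot: [-0.513, 0.487, 0.513, 0.487]
force: [-0.0, -0.6, -2.0]
finger_gap: 0.162
```

Run:
```python
from h import *
s,M,p=st([.448,.099,.17]); print(s["q"])
s,t=snapshot("scene"),snapshot("top")
cv2.imwrite("pics/s5.png",s[:,:,::-1]);cv2.imwrite("pics/t5.png",t[:,:,::-1])
crops([(s,310,155,6),(t,205,230,6)],"pics/c5.png")
```

```text
t 4.6 tcp [0.4479 0.101  0.1933] zyaw 92.93873351881304 F [-0.0104 -0.5868 -2.0421] T [0.0083 0.0199 0.007 ] gap 0.16235334904767695 q6 -1.6450877780215802
tool shift mm [23.2533  0.0311 -2.0199]
[-0.0227  0.3658  1.8778  0.0006  0.898  -1.6451]
```

View pics/c5.png

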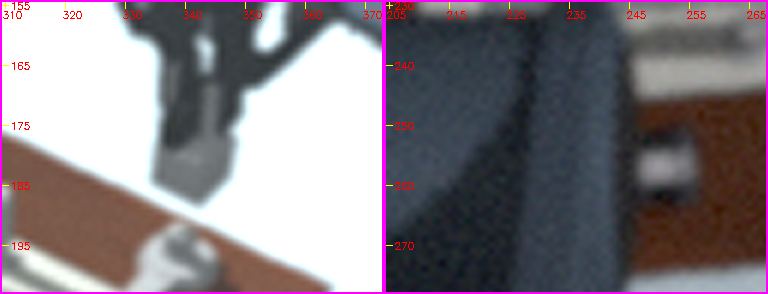

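The scene crop shows the hub just above and behind the spindle, with bottom corners at about (334.5,184.2), (342.2,188.7) and (348.5,182.2). In the top view the gripper hides it. I'll compare the hub centre with the spindle in the same camera.

Run:
```python
from h import *
s,M,p=st(); zb=p[2]-.0384
mid=onz("scene",341.5,183.2,zb); bc=onz("scene",342.2,188.7,zb); print("hub ctr scene (bias cam)",mid,"corner-based",bc-np.array([.0143,.0158,0]))
print("spindle scene", onz("scene",339.4,197.5,.108))
# expected hub corners if centred on the TCP
for dx,dy in((.015,-.015),(.015,.015),(-.015,.015)):
    a=np.radians(3); print(dx,dy,proj("scene",[p[0]+dx*np.cos(a)-dy*np.sin(a),p[1]+dx*np.sin(a)+dy*np.cos(a),zb]))
for q in((.4478,.099),(.4501,.1007)):
  print("spindle top",proj("scene",[*q,.1285]),"foot",proj("scene",[*q,.108]))
# segment disc in the first scene: bright grey, and disc in top
im=cv2.imread("pics/top0.png")[:,:,::-1].astype(int); g=im[:,:,2]; r=im[:,:,0]
m=((g>r*0.75)&(g>75)).astype(np.uint8)
w=np.zeros_like(m); w[252:275,222:250]=m[252:275,222:250]
c,_=cv2.findContours(w,0,1); c=max(c,key=cv2.contourArea); print("disc",cv2.minEnclosingCircle(c[c[:,0,1]>=255]),cv2.boundingRect(c))
```

```text
t 4.7 tcp [0.4479 0.101  0.1933] zyaw 92.97444028042584 F [-0.1632 -0.254  -2.5813] T [-0.036  -0.0163  0.0121] gap 0.16526569811760156 q6 -1.6454835143564432
hub ctr scene (bias cam) [0.4392 0.0958 0.1549] corner-based [0.4443 0.0963 0.1549]
spindle scene [0.4501 0.1007 0.108 ]
0.015 -0.015 [334.2431 185.9122]
0.015 0.015 [342.7997 189.9311]
-0.015 0.015 [348.1946 184.7842]
spindle top [339.9544 191.7688] foot [339.3825 196.8858]
spindle top [339.97   192.3856] foot [339.3972 197.5041]
disc ((235.59091186523438, 260.4090881347656), 7.779333591461182) (229, 252, 15, 17)
```

Offsets indicate moving about 3 mm toward +x. I'll descend to just above the cone, then feel for contact in small steps.

Request:
{"name": "arm_command", "arguments": {"series": [[[8, -3, 0, 0], [12, 0, 0, 0], [3, 0, 0, 0], [3, 0, 0, 0], [3, 0, 0, 0], [0, 0, 0, 0], [0, 0, 0, 0]]]}}

```text
t: 5.4
tcp_pos: [0.4512, 0.0999, 0.1644]
tool_rot: [0.512, -0.487, -0.512, -0.487]
force: [0.0, 0.3, -1.5]
finger_gap: 0.161
```

Run:
```python
from h import *
st([.451,.101,.1464])
```

```text
t 5.4 tcp [0.4512 0.0999 0.1644] zyaw 92.87732805554563 F [ 0.0467  0.2578 -1.5267] T [-0.0439  0.0709  0.0162] gap 0.1607758354461172 q6 -1.6455771227989926
tool shift mm [18.0332  0.1364  1.076 ]
```

Request:
{"name": "arm_command", "arguments": {"series": [[[2, 0, 0, 0], [2, 0, 0, 0], [1, 0, 0, 0], [0, 0, 0, 0]]]}}

```text
t: 5.8
tcp_pos: [0.451, 0.0999, 0.1592]
tool_rot: [-0.512, 0.487, 0.512, 0.487]
force: [-0.6, 0.5, -2.6]
finger_gap: 0.165
```

Run:
```python
from h import *
st([.451,.101,.1464])
```

```text
t 5.8 tcp [0.451  0.0999 0.1592] zyaw 92.8731889674361 F [-0.5636  0.4808 -2.605 ] T [ 0.0577  0.0104 -0.0552] gap 0.16465460086484834 q6 -1.6455630464166602
tool shift mm [12.7726 -0.1066  1.0575]
```

Request:
{"name": "arm_command", "arguments": {"series": [[[3, 0, 0, 0], [3, 0, 0, 0], [3, 0, 0, 0], [2, 0, 0, 0], [0, 0, 0, 0]]]}}

```text
t: 6.3
tcp_pos: [0.4508, 0.0999, 0.1479]
tool_rot: [-0.512, 0.488, 0.513, 0.487]
force: [-0.4, 0.6, -1.5]
finger_gap: 0.165
```

Request:
{"name": "arm_command", "arguments": {"series": [[[1, 0, 0, 0], [1, 0, 0, 0], [1, 0, 0, 0], [0, 0, 0, 0]]]}}

```text
t: 6.7
tcp_pos: [0.4514, 0.0998, 0.1461]
tool_rot: [0.513, -0.487, -0.512, -0.487]
force: [-1.5, -0.0, 5.2]
finger_gap: 0.163
```

Run:
```python
from h import *
st([.451,.101,.1464])
s,t=snapshot("scene"),snapshot("top")
crops([(s,310,155,6),(t,205,230,6)],"pics/c6.png")
```

```text
t 6.7 tcp [0.4514 0.0998 0.1461] zyaw 92.88762723509672 F [-1.5063 -0.0034  5.2083] T [-0.0171  0.225   0.0406] gap 0.16300044640481956 q6 -1.645583209427304
tool shift mm [-0.3406  0.3177  1.2414]
```

View pics/c6.png

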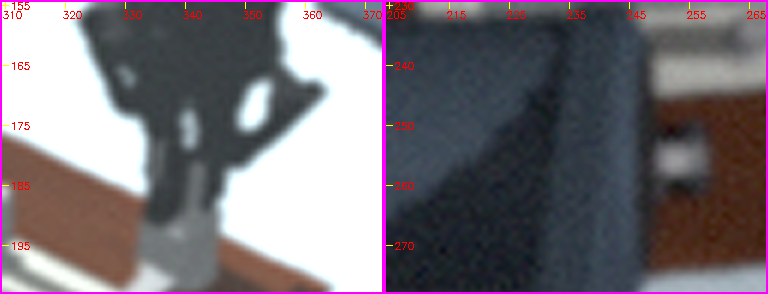

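The rising force at TCP z 0.146 matches the predicted seat of 0.1464, and the hub covers the spindle in the scene view. Next is the clockwise turn, with a small shift to keep the hub centre fixed.

Request:
{"name": "arm_command", "arguments": {"series": [[[0, 0, -0.2, 0.08], [0, 0, -0.3, 0.13], [0, 0, -0.3, 0.13], [0, 0, -0.3, 0.13], [0, 0, -0.3, 0.13], [0, 0, 0, 0]]]}}

```text
t: 7.4
tcp_pos: [0.4508, 0.0988, 0.146]
tool_rot: [-0.345, 0.617, 0.345, 0.618]
force: [-1.4, 1.0, 6.3]
finger_gap: 0.161
```

Run:
```python
from h import *
st()
```

```text
t 7.4 tcp [0.4508 0.0988 0.146 ] zyaw 58.36071601235941 F [-1.4234  0.9694  6.3401] T [ 0.2137  0.2986 -0.0305] gap 0.16089382772326902 q6 -1.0464815039366486
```

Request:
{"name": "arm_command", "arguments": {"series": [[[0, 0, -0.3, 0.14], [0, 0, -0.3, 0.14], [0, 0, -0.3, 0.14], [0, 0, -0.3, 0.14], [0, 0, -0.3, 0.14], [0, 0, -0.3, 0.14], [0, 0, 0, 0], [0, 0, 0, 0]]]}}

```text
t: 8.2
tcp_pos: [0.4496, 0.0974, 0.146]
tool_rot: [-0.064, 0.704, 0.064, 0.705]
force: [-1.0, -0.5, 4.9]
finger_gap: 0.164
```

Run:
```python
from h import *
st()
```

```text
t 8.2 tcp [0.4496 0.0974 0.146 ] zyaw 10.375464395121506 F [-1.0477 -0.4847  4.8823] T [-0.1334  0.186  -0.043 ] gap 0.16439646651211068 q6 -0.21099138230119893
```

Request:
{"name": "arm_command", "arguments": {"series": [[[0, 0, 0, 0], [0, 0, 0, 0], [0, 0, 0, 0], [0, 0, 0, 0], [-10, 0, 0, 0], [-30, 0, 0, 0], [-40, 0, 0, 0], [-20, 0, 0, 0], [0, 0, 0, 0.13], [0, 0, 0, 0]]], "jaw": 60}}

```text
t: 9.2
tcp_pos: [0.4498, 0.0975, 0.2468]
tool_rot: [-0.018, 0.706, 0.018, 0.708]
force: [-1.1, -0.3, 0.2]
finger_gap: 0.603
```

Run:
```python
from h import *
st([.507,-.0275,.246])
```

```text
t 9.2 tcp [0.4498 0.0975 0.2468] zyaw 2.931205362612484 F [-1.1396 -0.2714  0.2204] T [ 0.0524 -0.0267 -0.0036] gap 0.6027531034397968 q6 -0.08119050291135634
tool shift mm [   0.9154 -127.7968   50.7246]
```

Request:
{"name": "arm_command", "arguments": {"series": [[[0, -30, 12, 0], [0, -40, 16, 0], [0, -40, 16, 0], [0, -18, 7, 0], [0, 0, 0, 0], [0, 0, 0, 0]]]}}

```text
t: 9.8
tcp_pos: [0.506, -0.0275, 0.2447]
tool_rot: [-0.018, 0.708, 0.019, 0.706]
force: [-0.7, 0.0, 0.1]
finger_gap: 0.598
```

Run:
```python
from h import *
st([.507,-.0275,.121])
s,t=snapshot("scene"),snapshot("top")
cv2.imwrite("pics/s7.png",s[:,:,::-1]);cv2.imwrite("pics/t7.png",t[:,:,::-1])
crops([(s,260,145,4),(s,320,175,8),(t,205,225,4),(t,300,140,4)],"pics/c7.png")
```

```text
t 9.8 tcp [ 0.506  -0.0275  0.2447] zyaw 2.9484862898800497 F [-0.7494  0.0299  0.1187] T [ 0.0619  0.0519 -0.0062] gap 0.5977034686867452 q6 -0.32715881542095115
tool shift mm [123.6866  -0.2024   1.3074]
```

View pics/c7.png

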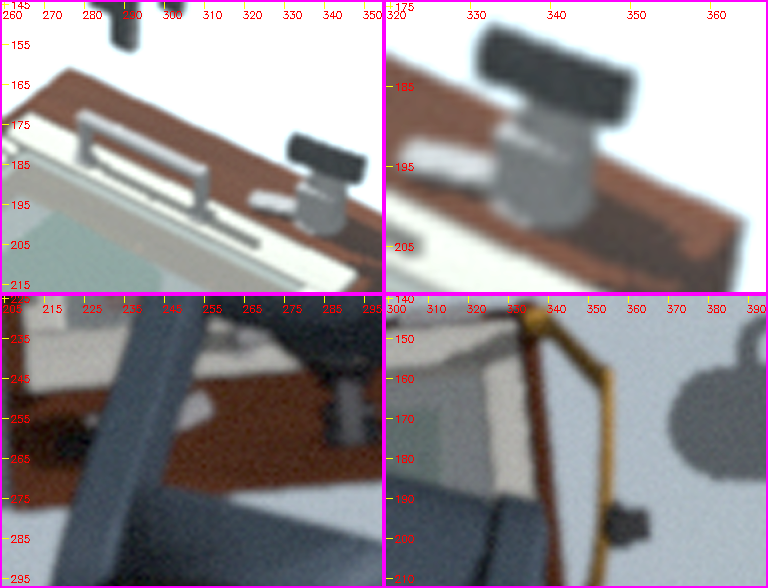

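The handle stands seated on the spindle. The tongue now points to the right along the ledge, with its tip at scene (321.7,193.8) and top (256.2,252.2). I'll compute the latch angle and descend to the lid bar.

Run:
```python
from h import *
for n,tip,c in(("top",(256.2,252.2),(235.4,260.45)),("scene",(321.7,193.8),(339.4,197.5))):
  for z in(.102,.105):
    d=(onz(n,*tip,z)-onz(n,*c,.108))[:2]; print(n,z,d,np.linalg.norm(d),"cw from 3deg:",np.radians(3)-np.arctan2(d[1],d[0]))
```

```text
top 0.102 [ 0.0183 -0.0488] 0.05215181862583469 cw from 3deg: 1.2653848686563554
top 0.105 [ 0.0182 -0.049 ] 0.052293768678894015 cw from 3deg: 1.2684617885510672
scene 0.102 [ 0.0157 -0.0549] 0.05712614803373859 cw from 3deg: 1.3450635142881013
scene 0.105 [ 0.0186 -0.053 ] 0.05614081082278003 cw from 3deg: 1.285847581763171
```

Request:
{"name": "arm_command", "arguments": {"series": [[[35, 0, 1, 0], [40, 0, 0, 0], [30, 0, 0, 0], [12, 0, 0, 0], [5, 0, 0, 0], [0, 0, 0, 0], [0, 0, 0, 0]]]}}

```text
t: 10.6
tcp_pos: [0.5089, -0.0277, 0.1246]
tool_rot: [-0.018, 0.706, 0.018, 0.708]
force: [0.7, 0.6, 0.4]
finger_gap: 0.602
```

Run:
```python
from h import *
st([.507,-.0275,.121])
```

```text
t 10.6 tcp [ 0.5089 -0.0277  0.1246] zyaw 2.9543171476714267 F [0.722  0.5888 0.3911] T [ 0.0001 -0.0255 -0.0345] gap 0.6019081090835081 q6 -0.32549410393769573
tool shift mm [ 3.571   0.2626 -1.8643]
```

Latch is about 1.28 rad in both views, above 1.1. Closing on the lid bar.

Request:
{"name": "arm_command", "arguments": {"series": [[[3, 0, 0, 0], [0, 0, 0, 0], [0, 0, 0, 0], [0, 0, 0, 0], [0, 0, 0, 0], [0, 0, 0, 0], [0, 0, 0, 0]]], "jaw": 0, "force": 60}}

```text
t: 11.3
tcp_pos: [0.5077, -0.0278, 0.121]
tool_rot: [-0.018, 0.707, 0.018, 0.707]
force: [-1.8, 0.1, 6.0]
finger_gap: 0.114
```

Run:
```python
from h import *
s,M,p=st()
# arc plan: hinge = bar - R(-.205), z .092; steps in tool axes (x down, z = case x)
a0=np.arctan2(.048,.205); r=np.hypot(.048,.205)
for th in np.arange(.1,1.0,.1):
    f=lambda q:np.array([-r*np.cos(a0+q), r*np.sin(a0+q)])
    d=f(th)-f(th-.1); print("%.1f"%th,"dx(back) %.1f dz(up) %.1f"%tuple(1000*d),"from closed",1000*(f(th)-f(0)))
```

```text
t 11.3 tcp [ 0.5077 -0.0278  0.121 ] zyaw 2.9475042071628486 F [-1.8071  0.08    5.9645] T [-0.0878  0.3681  0.1259] gap 0.11431921679151498 q6 -0.32570219396472705
0.1 dx(back) 5.8 dz(up) 20.2 from closed [ 5.8162 20.2261]
0.2 dx(back) 7.8 dz(up) 19.5 from closed [13.6225 39.7704]
0.3 dx(back) 9.7 dz(up) 18.7 from closed [23.341  58.4378]
0.4 dx(back) 11.5 dz(up) 17.6 from closed [34.8746 76.0417]
0.5 dx(back) 13.2 dz(up) 16.4 from closed [48.108  92.4062]
0.6 dx(back) 14.8 dz(up) 15.0 from closed [ 62.909  107.3678]
0.7 dx(back) 16.2 dz(up) 13.4 from closed [ 79.1298 120.7771]
0.8 dx(back) 17.5 dz(up) 11.7 from closed [ 96.6082 132.4999]
0.9 dx(back) 18.6 dz(up) 9.9 from closed [115.1696 142.4193]
```

Request:
{"name": "arm_command", "arguments": {"series": [[[-5, 0, 1, 0], [-8, 0, 2, 0], [-9, 0, 3, 0], [-9, 0, 4, 0], [-9, 0, 4, 0], [0, 0, 0, 0]]]}}

```text
t: 11.9
tcp_pos: [0.5211, -0.0269, 0.1615]
tool_rot: [-0.018, 0.708, 0.018, 0.706]
force: [-4.9, -2.0, -2.9]
finger_gap: 0.118
```

Run:
```python
from h import *
s,M,p=st(); print(1000*(p-[.5077,-.0278,.121])@M)
```

```text
t 11.9 tcp [ 0.5211 -0.0269  0.1615] zyaw 2.965507657298228 F [-4.8954 -1.9939 -2.8824] T [-0.4136  0.6706  0.101 ] gap 0.11796411898426586 q6 -0.3166226600974078
[-40.5391   0.1481  13.3239]
```

Request:
{"name": "arm_command", "arguments": {"series": [[[-9, 0, 5, 0], [-9, 0, 5, 0], [-9, 0, 6, 0], [-9, 0, 6, 0], [-8, 0, 6, 0], [-8, 0, 7, 0], [-8, 0, 7, 0], [-7, 0, 7, 0], [0, 0, 0, 0], [0, 0, 0, 0]]]}}

```text
t: 12.9
tcp_pos: [0.5669, -0.0243, 0.228]
tool_rot: [-0.018, 0.71, 0.018, 0.704]
force: [-9.0, -2.1, 3.2]
finger_gap: 0.114
```

Run:
```python
from h import *
s,M,p=st(); d=1000*(p-[.5077,-.0278,.121])@M; print(d)
print("angle from TCP", np.arctan2(48-d[0],205-d[2])-np.arctan2(48,205),"radius",np.hypot(48-d[0],205-d[2]))
s,t=snapshot("scene"),snapshot("top")
cv2.imwrite("pics/s8.png",s[:,:,::-1]);cv2.imwrite("pics/t8.png",t[:,:,::-1])
crops([(s,190,130,5),(s,225,135,10),(t,300,140,4),(t,335,175,10)],"pics/c8.png")
```

```text
t 12.9 tcp [ 0.5669 -0.0243  0.228 ] zyaw 2.9782888247097468 F [-8.9853 -2.1034  3.1708] T [-0.4868  1.8868  0.0888] gap 0.11404624401430263 q6 -0.28932969900319705
[-107.5336    0.4571   58.2945]
angle from TCP 0.5845962530246771 radius 213.80647078463
```

View pics/c8.png

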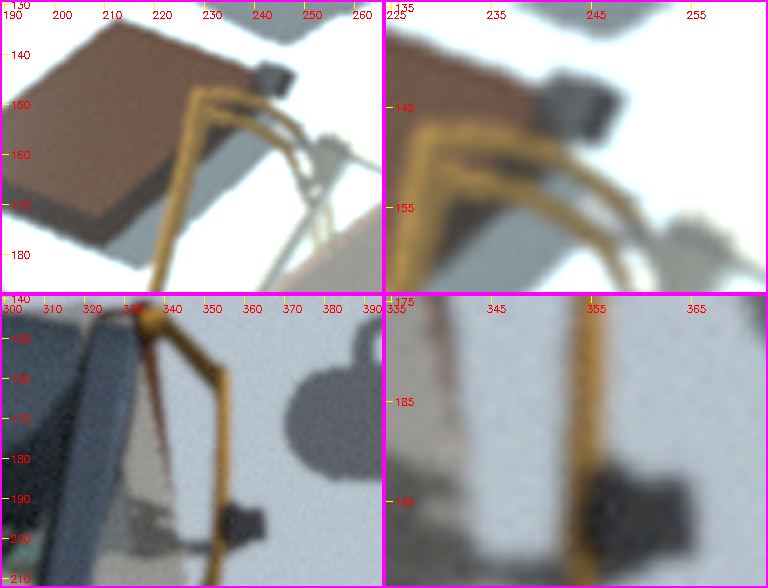

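Top shows the dark clamp at u 355–365, v 192–201. Scene shows it at (244,145), with the lid's right-front corner near (255,157), well below it. Clamp triangulation gives a pointer angle of about 0.775, so I lift further along the arc to about 0.76.

Request:
{"name": "arm_command", "arguments": {"series": [[[-5, 0, 4, 0], [-6, 0, 7, 0], [-6, 0, 7, 0], [-5, 0, 7, 0], [-2, 0, 3, 0], [0, 0, 0, 0], [0, 0, 0, 0], [0, 0, 0, 0]]]}}

```text
t: 13.8
tcp_pos: [0.5969, -0.0226, 0.2531]
tool_rot: [-0.018, 0.708, 0.018, 0.706]
force: [-7.5, -0.9, 5.3]
finger_gap: 0.112
```

Run:
```python
from h import *
s,M,p=st(); d=1000*(p-[.5077,-.0278,.121])@M; print(d)
print("angle from TCP", np.arctan2(48-d[0],205-d[2])-np.arctan2(48,205),"radius",np.hypot(48-d[0],205-d[2]))
S,t=snapshot("scene"),snapshot("top")
cv2.imwrite("pics/s9.png",S[:,:,::-1]);cv2.imwrite("pics/t9.png",t[:,:,::-1])
yaw=np.radians(3); R2=np.array([[np.cos(yaw),-np.sin(yaw)],[np.sin(yaw),np.cos(yaw)]]); h=np.array([.7100,.0115])
def W(x,y,z): return np.r_[R2@[x,y]+h,z+.092]
for th in(0,.7,.75,.8):
    c,sn=np.cos(th),np.sin(th)
    for nm,r,o,y in(("corner224",.224,.008,-.155),("stud",.185,0,-.19),("stud-.18",.185,0,-.18),("clampc",.208,0,-.18)):
        P=W(-r*c+o*sn,y,r*sn+o*c); print(th,nm,P,"scene",proj("scene",P),"top",proj("top",P))
crops([(S,215,130,8),(t,325,165,8),(S,190,130,3),(t,300,140,4)],"pics/c9.png")
```

```text
t 13.8 tcp [ 0.5969 -0.0226  0.2531] zyaw 2.94191040008456 F [-7.4842 -0.9466  5.3215] T [-0.1168  1.2826  0.0525] gap 0.1123717547127174 q6 -0.27567599973372514
[-132.4298    0.6898   88.8965]
angle from TCP 0.7690133387029741 radius 214.5575458222412
0 corner224 [ 0.4944 -0.155   0.1   ] scene [266.692  172.0664] top [342.0757 237.9299]
0 stud [ 0.5352 -0.1879  0.092 ] scene [250.7292 175.7912] top [354.5445 220.8422]
0 stud-.18 [ 0.5347 -0.1779  0.092 ] scene [253.1143 176.9897] top [350.3956 221.166 ]
0 clampc [ 0.5117 -0.1791  0.092 ] scene [257.6289 173.4709] top [351.3679 230.6818]
0.7 corner224 [ 0.5522 -0.152   0.2424] scene [254.1871 144.176 ] top [348.6974 205.4426]
0.7 stud [ 0.5786 -0.1856  0.2112] scene [240.3486 152.2371] top [361.6286 194.8593]
0.7 stud-.18 [ 0.5781 -0.1757  0.2112] scene [242.864  153.4484] top [356.9715 195.2247]
0.7 clampc [ 0.5606 -0.1766  0.226 ] scene [246.4478 146.7446] top [359.0394 202.2904]
0.75 corner224 [ 0.5599 -0.1516  0.2505] scene [252.4597 143.1296] top [348.917  201.1586]
0.75 stud [ 0.5848 -0.1853  0.2181] scene [238.9214 151.3311] top [361.9154 191.4888]
0.75 stud-.18 [ 0.5842 -0.1753  0.2181] scene [241.4459 152.5462] top [357.2277 191.8568]
0.75 clampc [ 0.5674 -0.1762  0.2338] scene [244.874  145.6901] top [359.3488 198.4809]
0.8 corner224 [ 0.568  -0.1512  0.2583] scene [250.6279 142.2417] top [349.0908 196.6457]
0.8 stud [ 0.5912 -0.185   0.2247] scene [237.41   150.5536] top [362.162  187.9437]
0.8 stud-.18 [ 0.5907 -0.175   0.2247] scene [239.9436 151.7729] top [357.445  188.3143]
0.8 clampc [ 0.5747 -0.1758  0.2412] scene [243.2035 144.7789] top [359.6135 194.4613]
```

View pics/c9.png

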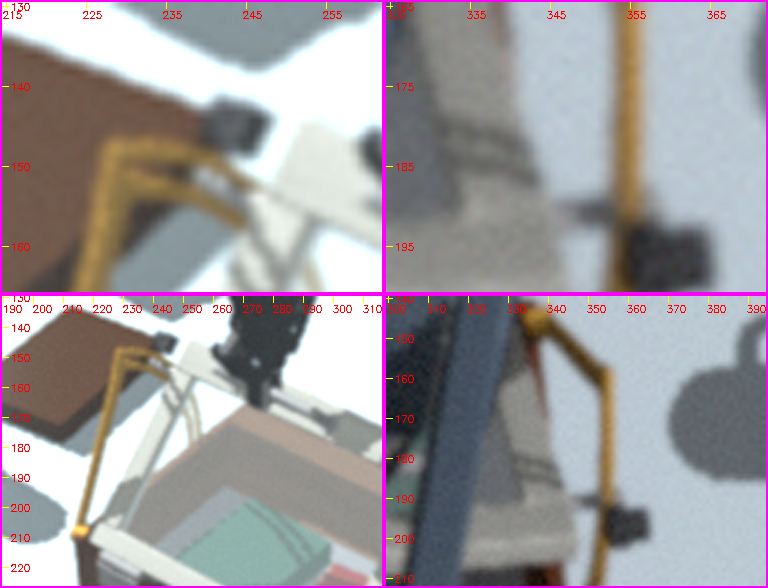

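Top view: the stud shank runs at about (347,190.8) to the stay and the head sits near (357,190), just radially inward of the clamp at (358.5,197). I'll refine both angles numerically before any nudge.

Run:
```python
from h import *
from scipy.optimize import brentq, fsolve
t9=cv2.imread("pics/t9.png").astype(float).mean(2); t8=cv2.imread("pics/t8.png").astype(float).mean(2); t0=cv2.imread("pics/top0.png").astype(float).mean(2)
S=[cv2.imread(f"pics/{n}.png").astype(float) for n in("scene0","s8","s9")]; T=[t0,t8,t9]
# shank: darkness below the table colour along columns
pts=[]
for u in range(346,352):
    col=t9[184:200,u]; bg=np.median(np.r_[t9[180:186,u],t9[196:202,u]]); w=np.clip(bg-col-8,0,None); pts.append((u,(w*np.arange(184,200)).sum()/w.sum(),w.sum()))
print(np.round(pts,2))
d=np.clip(np.median([t0,t8],0)-t9-8,0,None)[184:192,356:362]; print("head diff centroid",(d*np.arange(356,362)).sum()/d.sum(),(d*np.arange(184,192)[:,None]).sum()/d.sum(),d.sum())
cl=[]
for n,L,box,bgv in(("top",T,(352,189,370,206),None),("scene",[x.mean(2) for x in S],(237,138,252,151),None)):
    for im in L:
        for th in((50,70) if n=="top" else (105,125)):
            u0,v0,u1,v1=box; m=(im[v0:v1,u0:u1]<th).astype(np.uint8); k,l,stt,c=cv2.connectedComponentsWithStats(m); i=1+np.argmax(stt[1:,4]) if k>1 else 0
            print(n,th,c[i]+[u0,v0],stt[i])
yaw=np.radians(3); R2=np.array([[np.cos(yaw),-np.sin(yaw)],[np.sin(yaw),np.cos(yaw)]])
for h in(np.array([.7108,.0129]),np.array([.7096,.011])):
    W=lambda x,y,z: np.r_[R2@[x,y]+h,z+.092]
    P=np.array(pts); u,v=np.average(P[:,0],weights=P[:,2]),np.average(P[:,1],weights=P[:,2])
    f=lambda a: proj("top",W(-.185*np.cos(a[0]),a[1],.185*np.sin(a[0])))-[u,v]
    print("stud angle (theta,y)",fsolve(f,[.77,-.165]))
    for tc in((358.5,197.0),(358.2,197.1)):
      c,e=tri((244.0,145.1),tc); q=R2.T@(c[:2]-h); print("clamp ang",np.arctan2(c[2]-.092,-q[0]),"r",np.hypot(q[0],c[2]-.092),"y",q[1])
```

```text
[[346.   193.8  128.17]
 [347.   191.61 118.  ]
 [348.   191.13 169.67]
 [349.   190.98 226.5 ]
 [350.   190.95 270.  ]
 [351.   191.07 245.5 ]]
head diff centroid 357.1222222222222 188.8222222222222 15.000000000000028
top 50 [358.2353 196.8588] [ 2  3 11 10 85]
top 70 [357.56  197.256] [  0   0  14  17 125]
top 50 [357.9412 197.1176] [ 2  4 10  9 68]
top 70 [357.5586 197.7928] [  0   3  13  14 111]
top 50 [357.9688 197.0156] [ 2  4 10  9 64]
top 70 [357.7941 196.7843] [  0   2  13  13 102]
scene 105 [241.4189 146.1622] [ 0  5 11  8 74]
scene 125 [241.4125 146.05  ] [ 0  4 11  9 80]
scene 105 [241.4521 146.2055] [ 0  5 11  8 73]
scene 125 [241.4125 146.05  ] [ 0  4 11  9 80]
scene 105 [241.3889 146.25  ] [ 0  5 11  8 72]
scene 125 [241.4125 146.05  ] [ 0  4 11  9 80]
stud angle (theta,y) [ 0.7602 -0.1638]
clamp ang 0.7725486482705659 r 0.2091030569699584 y -0.1801985237726193
clamp ang 0.7728100259273292 r 0.20916026378166674 y -0.1798068443486532
stud angle (theta,y) [ 0.7689 -0.1617]
clamp ang 0.7768998513905853 r 0.20817563324617835 y -0.17836393080407717
clamp ang 0.7771611951511808 r 0.20823307736162755 y -0.17797225138011108
```

Stud is 0.760–0.769 by vision (0.769 from the TCP), and the clamp is 0.773–0.777. A small nudge up is due.

Request:
{"name": "arm_command", "arguments": {"series": [[[-0.5, 0, 0.8, 0], [-0.5, 0, 0.8, 0], [0, 0, 0, 0], [0, 0, 0, 0], [0, 0, 0, 0], [0, 0, 0, 0], [0, 0, 0, 0], [0, 0, 0, 0]]]}}

```text
t: 14.7
tcp_pos: [0.5982, -0.0225, 0.254]
tool_rot: [-0.018, 0.708, 0.018, 0.705]
force: [-7.9, -1.6, 6.0]
finger_gap: 0.114
```

Run:
```python
from h import *
from scipy.optimize import fsolve
s,M,p=st(); d=1000*(p-[.5077,-.0278,.121])@M; print(d,"qd",np.array(s["qd"]))
print("angle from TCP", np.arctan2(48-d[0],205-d[2])-np.arctan2(48,205),"radius",np.hypot(48-d[0],205-d[2]))
Sc,t=snapshot("scene"),snapshot("top"); cv2.imwrite("pics/s10.png",Sc[:,:,::-1]); cv2.imwrite("pics/t10.png",t[:,:,::-1])
yaw=np.radians(3); R2=np.array([[np.cos(yaw),-np.sin(yaw)],[np.sin(yaw),np.cos(yaw)]])
t9=t.astype(float).mean(2); P=[]
for u in range(348,352):
    bg=np.median(np.r_[t9[180:186,u],t9[196:202,u]]); w=np.clip(bg-t9[184:200,u]-8,0,None); P.append((u,(w*np.arange(184,200)).sum()/w.sum(),w.sum()))
P=np.array(P); u,v=np.average(P[:,0],weights=P[:,2]),np.average(P[:,1],weights=P[:,2]); print("shank",u,v)
ims=[cv2.imread(f"pics/{n}.png")[:,:,::-1].astype(int) for n in("scene0","s8","s10")]; im=np.mean(ims,0)
for th in(110,140,170):
    r,b=im[:,:,0],im[:,:,2]; m=np.zeros(r.shape,np.uint8); m[139:152,238:252]=((im.max(2)<th)&(r-b<8))[139:152,238:252]
    k,l,stt,c=cv2.connectedComponentsWithStats(m); i=1+np.argmax(stt[1:,4]); print("clamp scene",th,c[i],stt[i]); cs=c[i]
    for h in(np.array([.7108,.0129]),np.array([.7096,.011])):
        W=lambda x,y,z: np.r_[R2@[x,y]+h,z+.092]
        f=lambda a: proj("top",W(-.185*np.cos(a[0]),a[1],.185*np.sin(a[0])))-[u,v]
        cc,e=tri(cs,(358.2,197.0)); q=R2.T@(cc[:2]-h)
        print("stud",fsolve(f,[.77,-.165]),"clamp",np.arctan2(cc[2]-.092,-q[0]),"r",np.hypot(q[0],cc[2]-.092),"y",q[1],"err",e[0])
crops([(Sc,225,135,7),(t,335,175,10),(Sc,300,160,5),(Sc,150,100,2)],"pics/c10.png")
```

```text
t 14.7 tcp [ 0.5982 -0.0225  0.254 ] zyaw 2.9413560745735436 F [-7.9148 -1.5759  6.0084] T [-0.1104  1.4189  0.1311] gap 0.11376109870648225 q6 -0.2749434460101179
[-133.3517    0.7089   90.039 ] qd [ 0.0017 -0.001   0.0007 -0.0014 -0.0016  0.0009]
angle from TCP 0.7758114467692556 radius 214.7195120021822
shank 349.6038311578234 190.60366163756566
clamp scene 110 [243.3095 145.3095] [239 143   9   6  42]
stud [ 0.7708 -0.165 ] clamp 0.77224825160149 r 0.20788399932617416 y -0.18075919924690875 err 2.398751202268206
stud [ 0.7794 -0.163 ] clamp 0.7766237415343688 r 0.20695631393035277 y -0.17892460627836665 err 2.398751202268206
clamp scene 140 [243.5918 145.2041] [239 142  10   8  49]
stud [ 0.7708 -0.165 ] clamp 0.7730916109392453 r 0.2084511459024671 y -0.1803392366843151 err 2.0273859166460357
stud [ 0.7794 -0.163 ] clamp 0.7774589034392055 r 0.2075242225261908 y -0.17850464371577296 err 2.0273859166460357
clamp scene 170 [243.6441 145.322 ] [238 142  11  10  59]
stud [ 0.7708 -0.165 ] clamp 0.7717323948380447 r 0.20818615877372063 y -0.18031082015070074 err 1.9098345604284006
stud [ 0.7794 -0.163 ] clamp 0.7760992012043217 r 0.20725800139759992 y -0.17847622718215858 err 1.9098345604284006
```

View pics/c10.png

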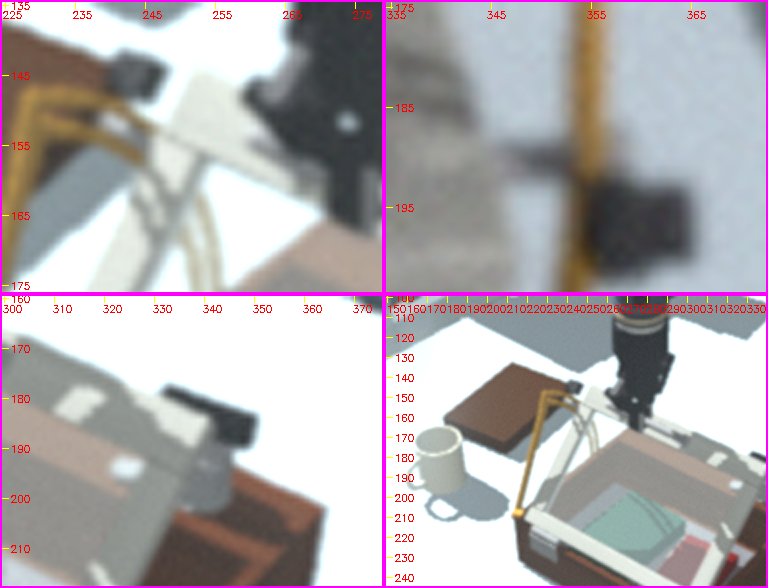

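Last view: the handle is still on the spindle, and the lid is held by its bow with the stud at (350,190.6) in the top view, in line with the clamp. Stud (0.771–0.779) and pointer (0.772–0.777) agree, and the arm is still, so I'm handing in.

```bash
python3 -c "
from station import ticket
print(ticket.sign_off())"
```

```text
the job is handed in; nothing more can be done
None
```

I did the job in the order asked and handed it in at about 15 s, with the gripper still holding the lid at the pointer.

- **Handle and latch:** I pushed the T-handle onto the spindle until it met resistance at the predicted height (TCP 0.146 m). Then I turned the handle clockwise about 1.44 rad. The latch measures 1.27–1.35 rad in the two views, so its tongue is clear of the lid. The handle is still on the spindle in the last picture.
- **Lid:** The last check put the stud at 0.771–0.779 rad by camera and 0.776 rad from the arm's pose. The pointer clamp measures 0.772–0.777 rad. Joint speeds were about zero.
- **Other objects:** The clamp did not move measurably. The book and mug look unmoved in the last picture. I never went near the flask but did not check it at the end.

Some checks were weaker or disagreed:
- **Pointer tip:** I could not see it directly. Its angle is inferred from the clamp, and the two cameras disagree there by about 2 mm, so roughly ±0.01 rad is uncertain.
- **Bar in the grip:** The arc radius from the arm's pose is about 4 mm larger than the nominal 210.5 mm, and a steady force of about 10 N remains, so the bar probably slid a few mm in the pads.
- **Jaw reading:** The jaw reads about 9.7 mm on the 12 mm bar. I did not find out why.

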